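# Clip a tube rack into the spring dock

### The arm

A 6-joint arm with a two-finger parallel gripper is mounted at the origin on the work surface. World frame = base frame: x ahead of the robot, y to its left, z up, the work surface at z = 0. Lengths are in m, angles in rad, forces in N, time in s.
With the tool pointing down it reaches from about 0.35 to 0.925 m from the base axis. Payload 6.4 kg.
Tool frame: the origin (TCP) lies on the centre line of the jaws, within the pads' length; the fingertips stand 19 mm ahead of it and the grasp point (between the pads) is the TCP (robot.nose_length is the z of the fingertips in the tool frame, in m); z points along the fingers, y is the direction in which the jaws open and shut (so a half turn about z gives the same grasp; the last joint's range is limited). The gripper opens to 85 mm and grips with 20 to 120 N. Pads are 22 mm wide; open, the fingers measure 114 mm over their backs; the gripper's body (76 mm by 85 mm) begins 54 mm behind the grasp point. The pads swing forward as they close: fully open they stand 13 mm farther back than shut.
Start: joints at [0.985, 0.245, 1.558, -0, 1.339, -0.174], TCP at [0.26, 0.596, 0.25] pointing down, gripper open.
Joint ranges: [-3.13, 3.13], [-1.02, 2.26], [0.13, 2.54], [-0.95, 4.09], [0.21, 2.88], [-2.74, 2.74]. Speed limits (rad/s): [2.57, 2.57, 3.14, 3.14, 3.14, 3.14].

### API

Orientations are given as a unit quaternion [x, y, z, w].
In Python, from plant import robot gives the robot as it stands. The module is installed in compiled form; this text tells all that it offers. Calls block until the motion is done:
- robot.move_to(position, orientation): joint-space move of the TCP to a pose.
- robot.move_straight(position, rotation=None, rate=0.15, force_limit=None): straight line of the TCP; rotation=None keeps the orientation; rate is the mean speed in m/s. With force_limit (N) it stops when the force on the tool has changed by that much, and returns True; else False.
- robot.set_joints(angles): joint-space move.
- robot.move_gripper(opening, effort=None): finger opening in m; effort is the grip in N (None keeps the last); returns when the fingers have stopped.
- robot.hold(seconds).
- robot.inverse_kinematics(position, orientation): joint angles nearest the present ones, or None.
- robot.capture(name): name is "side" or "top" or "wrist"; returns (picture, depth): 420x560x3 uint8, red, green, blue; 420x560 float32, m along the optical axis (not along the pixel's ray), 0 where there is no reading.
- robot.camera_model(name): a dict with "fx", "fy", "cx", "cy" (pixels), "distortion" ([k1, k2, p1, p2, k3] as OpenCV has them; the pictures are not rectified), "camera_from_world" (4x4, takes a point from world to camera coordinates). Camera axes: x right, y down, z forward; pixel columns grow to the right and rows downward; lengths in m; the calibration is good to about 2 mm. A picture is of the moment at which its call begins: read the wrist's pose just before it. camera_model takes no time and is no camera call; for the wrist camera it gives the pose at the moment of the call.
A pose or a line that the arm cannot do raises robot.PlanningError and nothing moves.
- robot.job_done(): hands the job in, once; it reports no verdict.
Readings, each from a call of its own:
- robot.current_time_s(): time.
- robot.current_q(): joint angles.
- robot.current_joint_vel(): joint speeds.
- robot.current_joint_torque(): joint torques, N m.
- robot.current_position(): TCP position.
- robot.current_tcp_rot(): TCP orientation.
- robot.current_contact_force(): force on the tool from outside, world axes, zero at the start.
- robot.current_ft_torque(): the same for the moment, N m.
- robot.current_grip_width(): finger opening in m.
Only numpy, scipy, OpenCV 4.12 (cv2) and the standard library are available. Lean on these libraries where they do the work, as an engineer would, in place of code of your own. Each camera call takes 0.05 s, during which the arm holds its last target. There are 200 camera calls.

### The job

Clip the footed tube rack into the metal dock: first press the jaw's thumb plate down until the latch holds the jaw open by itself, then push the rack along the channel, under the open jaw, until its foot is fully home against the stop. Only then slide the safety catch fully aside to uncover the black release button, leave the catch there, and press the button so that the sprung jaw snaps shut on the rack's foot. Keep the rack upright and leave the spare rack, the beaker, the marker and the timer where they are.

Things in the scene. Friction and masses are not known exactly. Their poses are not given: they have to be found in the camera images.
- dock: Metal dock, fixed on the bench, lying roughly across the robot's view. Origin: on the bench, below the stop face, mid channel. +x: the direction in which the rack is pushed; z up; +y roughly towards the robot. Base 12 mm thick, x -330 to 230, y -65 to 65 mm (-94 at the catch). Along x (mm): channel to 0, hinge cheeks 12 to 48 (top z 74), thumb plate 64 to 124, latch hook 125 to 146 (top z 82), button 185.
- channel_mouth (a point): Open end of the channel: dock x -315, y 0, at its floor (dock z 12 mm). Two low guide rails, tops at dock z 26 mm, stand 100 mm apart here, close in to 40 mm apart at dock x -50 and run on parallel to the stop, a block 20 mm high across the channel with its face at dock x 0.
- jaw (a joint): Sprung jaw, a steel rocker over the channel, rad. Hinge along the dock's y at dock x 30, z 62 mm. 0: shut on nothing (rubber-tipped nose 5 mm above the channel floor at dock x -25, blocking the foot); 0.16: shut on the rack's foot; 0.42: latched open (nose 17 mm above the foot's top); end stop 0.50. The spring shuts it; pressing the thumb plate down opens it and a hook clicks in at about 0.45.
- lever_plate (a point): Centre of the top of the jaw's steel thumb plate, 60 mm (dock x) by 56 mm (y); moves with the jaw. Jaw shut on nothing: dock x 94, y 0, z 74 mm, level. Press straight down about 30 mm, 3 N rising to some 12 N; the latch then holds it some 26 mm down, sloping 24 degrees down towards +x, when let go.
- button (a joint): Release button, m: 0 up, 0.012 fully down. Moves straight down, sprung, 2 to 7 N, so press it right down (a stop at 6 N may come too soon); at about 0.006 to 0.009 it tips the latch hook off the held jaw, which then snaps shut.
- button_top (a point): Centre of the top of the release button: a black round button, 32 mm across, top at dock x 185, y 0, z 50 mm, facing up, between two rails 60 mm apart (tops at z 56). Covered by the safety catch at the start. It goes down up to 12 mm when pressed from above.
- catch (a joint): Safety catch, m: at the start 0 to 0.006, covering the button; 0.056 fully aside. A flat steel plate (72 x 52 x 4 mm, top at dock z 61 mm) that slides towards the dock's -y (roughly away from the robot) and stays where it is left; 1 to 3 N.
- catch_tab (a point): Centre of the upright tab on the catch's +y edge: 50 mm along the dock's x, 6 mm thick (along y), standing 14 mm above the plate, this point at dock z 69 mm, tab top at z 77. Push its +y face towards the dock's -y. With the catch shut it is at dock x 185, y 27 mm.
- rack_center (a point): The rack to clip in: black, standing in the channel, 160 long, 34 wide, 0.25 kg. This point: middle of length and width, 26 mm above its underside; x axis towards the foot. Rear 105 mm: body 52 mm high, with five white-capped tubes up to 74 mm; flat rear face 80 mm behind this point. Front 55 mm: the bare foot, 14 mm high.
- rack_toe (a point): Middle of the front end of the rack's foot, 7 mm above its underside, 80 mm ahead of rack_center. Fully home it is at dock x 0, z 19 mm; at the start it is 85 to 140 mm short of that.
- spare_rack: Another black tube rack without a foot, 105 x 34 mm, 74 mm high, on the bench on the dock's +y side; not to be disturbed. Origin under its centre.
- beaker: Glass beaker, 64 mm across, 65 mm high, beside the dock; not to be disturbed. Origin under its centre.
- marker: Grey marker pen lying beside the dock, 120 mm long, 14 mm thick; not to be disturbed. Origin under its middle.
- timer: White bench timer, 70 x 70 x 22 mm, to the left; not to be disturbed.
There are look-alikes about, which are no part of the job. Leave any blue look-alike of the part that bears rack_center alone.

How it is judged:
On the way, in this order (a step that is already met when the one before it is completed fails the run):
1. the jaw is latched open and stays so with the fingers off it (value of joint jaw above 0.36 rad and contact force between the fingers and jaw below 0.5 N), for 0.2 s.
2. the rack's foot is home against the stop, the jaw still open (x of rack_toe in the frame of dock between -0.006 and 0.004 m and z of rack_toe in the frame of dock below 0.024 m and angle between rack_toe's own z axis and vertical below 0.06 rad and angle between the x axis of rack_toe and the x axis of dock, either way round below 0.07 rad and value of joint jaw above 0.36 rad), for 0.2 s.
3. the safety catch is slid aside, the jaw still open (all of step 2 and value of joint catch above 0.045 m), for 0.1 s.
4. the jaw has shut on the rack's foot (value of joint jaw between 0.11 and 0.21 rad and x of rack_toe in the frame of dock between -0.006 and 0.004 m and z of rack_toe in the frame of dock below 0.024 m and angle between rack_toe's own z axis and vertical below 0.06 rad and angle between the x axis of rack_toe and the x axis of dock, either way round below 0.07 rad), for 0.2 s.
At the end, for the whole second after the job is handed in: The rack stands upright and at rest in the channel, its foot within 6 mm of the stop and in line with the dock within 4 degrees; the jaw is shut on the foot and presses on it; the safety catch is at least 45 mm aside (all of step 4 and contact force between jaw and rack above 2 N and value of joint catch above 0.045 m and linear speed of rack below 0.01 m/s); the robot touches nothing.
It fails at once if the spare rack, the beaker, the marker or the timer is moved by more than 30 mm (distance of any of spare_rack, beaker, marker, timer from where it was at the start of the episode above 0.03 m).
It fails at once if the rack is tipped by more than about 25 degrees (angle between rack_center's own z axis and vertical above 0.45 rad).
It also fails if it takes over 51 s, if anything falls off the work surface, if the arm or the gripper's body presses on something with over 40 N, if the wrist force passes 120 N, or if a joint passes its speed limit or range.

## Working session

There is one attempt and no reset: what is moved stays moved. The work goes in short steps, each a Python script; the robot and the scene stay as the last script left them, time stands still between calls to the robot, and variables do not carry over. Pictures are saved under pics/ and viewed, about 8 in all and at most 12, crops included, and the job is handed in when it is done.

```bash
mkdir -p pics; cat > h.py <<'E'
import numpy as np, cv2
from plant import robot
def cap(n,save=None):
    m=robot.camera_model(n); im,d=robot.capture(n)
    np.savez('%s.npz'%(save or n),im=im,d=d,T=m['camera_from_world'],K=[m['fx'],m['fy'],m['cx'],m['cy']],dist=m['distortion'])
    if save: cv2.imwrite('pics/%s.png'%save,im[:,:,::-1])
    return im,d,m
def load(n): 
    z=np.load('%s.npz'%n); fx,fy,cx,cy=z['K']
    return z['im'],z['d'],z['T'],np.array([[fx,0,cx],[0,fy,cy],[0,0,1.]]),z['dist']
def cloud(n):
    im,d,T,K,D=load(n); h,w=d.shape
    uv=np.stack(np.meshgrid(np.arange(w),np.arange(h)),-1).reshape(-1,1,2).astype(float)
    p=cv2.undistortPoints(uv,K,D).reshape(h,w,2)
    P=np.dstack([p*d[...,None],d]); P=(P-T[:3,3])@T[:3,:3]
    P[d==0]=np.nan
    return P,im
E
python3 - <<'E'
from h import *
for n in('side','top'): cap(n,n+'0'); print(n,robot.camera_model(n)['camera_from_world'].round(3).tolist())
a=cv2.imread('pics/top0.png');print(robot.current_time_s(),robot.current_tcp_rot())
E
```

```text
side [[0.736, -0.677, 0.005, -0.327], [-0.434, -0.477, -0.764, 0.374], [0.52, 0.56, -0.645, 0.574], [0.0, 0.0, 0.0, 1.0]]
top [[0.01, -1.0, 0.01, 0.126], [-0.999, -0.011, -0.051, 0.568], [0.051, -0.01, -0.999, 1.123], [0.0, 0.0, 0.0, 1.0]]
0.1 [ 2.04461236e-01  9.78874239e-01 -8.42933186e-04 -3.40315873e-04]
```

View pics/top0.png

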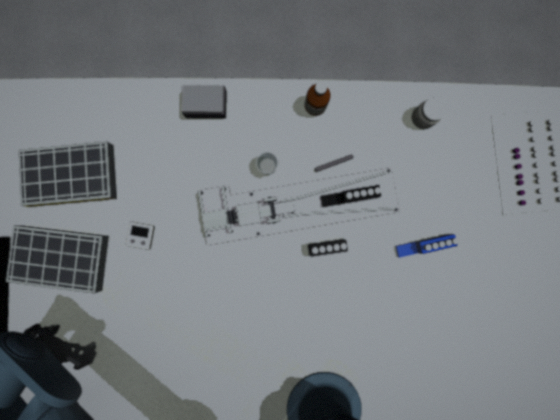

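View pics/side0.png

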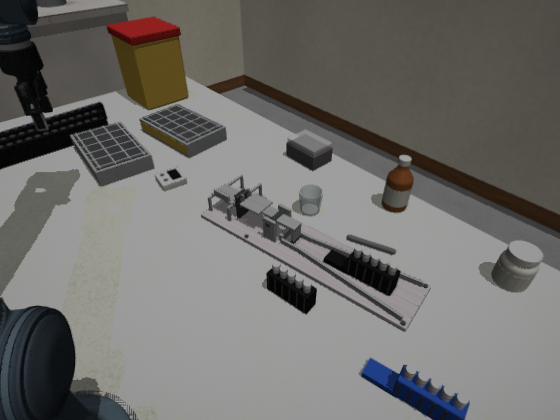

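The top view shows the dock from about (398,190) at the mouth to (203,215) at the button end, so the push direction is image left, which is world +y. The black rack is at (350,197), the spare at (328,248), the beaker at (264,163), the marker at (335,162) and the timer at (140,235). The blue look-alike is at (427,246).

```bash
python3 - <<'E'
from h import *
P,im=cloud('top0')
b=P[330,150];print(b,P[280,350])
hs=P[...,2]
reg=np.zeros(hs.shape,bool);reg[150:260,185:415]=1
g=np.nanmedian(hs[265:280,250:380]);print('bench',g,np.nanstd(hs[265:280,250:380]))
m=(reg&(hs-g>.007)&(hs-g<.018)).astype(np.uint8)
m=cv2.morphologyEx(m,cv2.MORPH_CLOSE,np.ones((5,5)))
n,l,s,c=cv2.connectedComponentsWithStats(m);k=1+s[1:,4].argmax()
m=l==k;m2=m&(hs-g<.03)
r=cv2.minAreaRect((P[m2][:,:2]*1000).astype(np.float32));print(s[k],r)
# rack white/black: pixels z
v=np.clip((hs-g)*1000*2.5,0,255);v[~np.isfinite(v)]=0
a=np.hstack([cv2.resize(im[145:265,185:415,::-1],None,fx=3.4,fy=3.4)]);bb=cv2.resize(v[145:265,185:415].astype(np.uint8),None,fx=3.4,fy=3.4,interpolation=0)
cv2.imwrite('pics/t1.png',cv2.resize(np.vstack([a,cv2.cvtColor(bb,8)]),(570,600)))
E
```

```text
[0.21760132 0.49901429 0.00058429] [ 0.3665036  -0.07076755  0.0036268 ]
bench -0.00010132378013899105 0.002145928817959682
[ 198  168  202   77 6861] ((591.6572265625, 77.89999389648438), (156.63931274414062, 560.2213745117188), 10.431504249572754)
```

View pics/t1.png

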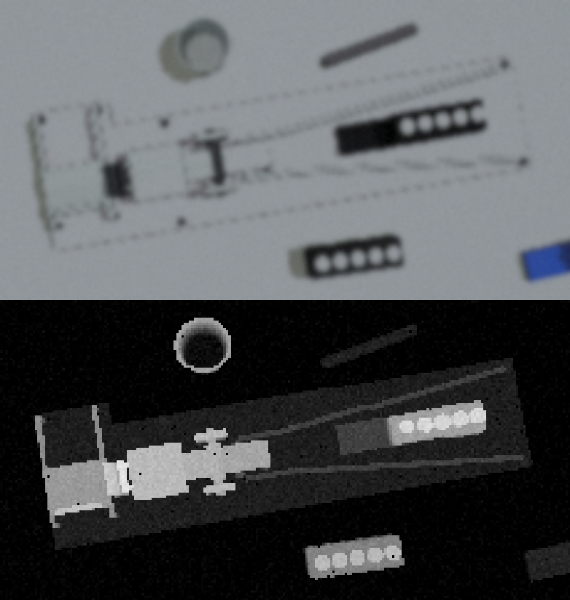

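```bash
cat >> h.py <<'E'
import json,os
from scipy.spatial.transform import Rotation as Rn
def setdock(ox,oy,yaw): json.dump([ox,oy,yaw],open('dock.json','w'))
def dock(): return json.load(open('dock.json'))
def d2w(p):
    ox,oy,a=dock();c,s=np.cos(a),np.sin(a)
    return np.array([ox+c*p[0]-s*p[1],oy+s*p[0]+c*p[1],p[2]])
def w2d(P):
    ox,oy,a=dock();c,s=np.cos(a),np.sin(a);x=P[...,0]-ox;y=P[...,1]-oy
    return np.stack([c*x+s*y,-s*x+c*y,P[...,2]],-1)
def quat(flip=0,dyaw=0):
    a=dock()[2]+dyaw+np.pi/2+np.pi*flip
    y=np.array([np.cos(a),np.sin(a),0]);z=np.array([0,0,-1.]);
    return Rn.from_matrix(np.c_[np.cross(y,z),y,z]).as_quat()
E
python3 - <<'E'
from h import *
a=np.radians(100.43);c,s=np.cos(a),np.sin(a)
C=np.array([.59166,.0779]);o=C-np.array([[c,-s],[s,c]])@[-.05,-.0145]
setdock(o[0],o[1],a);print(o,a)
P,im=cloud('top0');D=w2d(P)
def fit(n,x0,x1,y0,y1,z0,z1):
    m=(D[...,0]>x0)&(D[...,0]<x1)&(D[...,1]>y0)&(D[...,1]<y1)&(D[...,2]>z0)&(D[...,2]<z1)
    Q=D[m];r=cv2.minAreaRect((Q[:,:2]*1000).astype(np.float32));print(n,m.sum(),np.round(r[0],1),np.round(r[1],1),round(r[2],1),'med',np.median(Q,0).round(4))
fit('rackbody',-.32,-.1,-.06,.06,.05,.1)
fit('foot',-.25,-.05,-.03,.03,.020,.035)
fit('plate',.06,.124,-.05,.05,.06,.09)
fit('tab/catch',.14,.23,-.09,.06,.058,.09)
fit('spare',-.3,.0,.08,.25,.03,.1)
for f in(0,1):
  for p in((.09,0,.2),(-.28,0,.2),(.185,0,.2)):
    q=robot.inverse_kinematics(d2w(p),quat(f));print(f,p,d2w(p).round(3),None if q is None else np.round(q,2))
m=robot.camera_model('wrist');T=m['camera_from_world'];W=np.linalg.inv(T);TR=Rn.from_quat(robot.current_tcp_rot()).as_matrix()
print('cam in tool',TR.T@(W[:3,3]-robot.current_position()),(TR.T@W[:3,:3]).round(2).tolist(),m['fx'])
E
```

```text
[0.56834788 0.12444885] 1.7528341677779053
rackbody 474 [-218.1   -1.4] [ 35.  104.2] 89.6 med [-2.167e-01 -2.000e-04  6.490e-02]
foot 346 [-1.257e+02  1.000e-01] [ 59.5 149.4] 89.6 med [-0.1297 -0.0017  0.0256]
plate 476 [92.  -1.1] [63.9 55.8] 0.0 med [ 0.0933 -0.0011  0.0738]
tab/catch 526 [180.3 -23. ] [122.3  80.3] 90.0 med [ 0.1824 -0.0003  0.0615]
spare 503 [-103.4  127.6] [ 36.2 105.3] 88.2 med [-0.101   0.126   0.0525]
0 (0.09, 0, 0.2) [0.552 0.213 0.2  ] None
0 (-0.28, 0, 0.2) [ 0.619 -0.151  0.2  ] [-0.42  0.26  1.63 -0.    1.25  2.54]
0 (0.185, 0, 0.2) [0.535 0.306 0.2  ] None
1 (0.09, 0, 0.2) [0.552 0.213 0.2  ] [ 0.18  0.16  1.75 -0.    1.23 -0.01]
1 (-0.28, 0, 0.2) [ 0.619 -0.151  0.2  ] [-0.42  0.26  1.63 -0.    1.25 -0.6 ]
1 (0.185, 0, 0.2) [0.535 0.306 0.2  ] [ 0.34  0.22  1.69 -0.    1.24  0.15]
cam in tool [ 6.57759278e-02 -9.56658901e-05 -1.24255181e-01] [[0.0, -0.96, -0.26], [1.0, 0.0, -0.0], [0.0, -0.26, 0.96]] 299.383638453749
```

```bash
python3 - <<'E'
from h import *
o=d2w((-.0005,-.0008,0));setdock(o[0],o[1],dock()[2])
q=quat(1)
robot.move_to(d2w((.090,0,.14)),q)
robot.move_gripper(0.0,40)
N=robot.nose_length; print(N,robot.current_time_s())
z0=.074+N
robot.move_straight(d2w((.090,0,z0+.006)),rate=.15)
f0=robot.current_contact_force()
r=robot.move_straight(d2w((.090,0,z0-.036)),rate=.04,force_limit=25)
p=w2d(np.array(robot.current_position()));print(r,p,p[2]-z0,robot.current_contact_force(),f0)
robot.move_straight(d2w((.090,0,.20)),rate=.2)
print(robot.current_contact_force(),robot.current_time_s())
cap('wrist','w1');cap('top','top1')
for n in('w1','top1'):
    P,im=cloud(n);D=w2d(P)
    for x in(.07,.08,.09,.1,.11,.12):
        m=(abs(D[...,0]-x)<.004)&(abs(D[...,1])<.02)&(D[...,2]<.1)&(D[...,2]>.02);print(n,x,m.sum(),np.median(D[m],0).round(4)[2] if m.any() else '')
E
```

```text
0.019 2.6667
True [ 0.09036366 -0.00173098  0.06653267] -0.02646732725843301 [-5.62387102 -0.47844812 12.85783034] [ 0.52646838  0.37901975 -0.07099414]
[-0.38302849  0.49483732 -0.2019792 ] 4.775
w1 0.07 394 0.0579
w1 0.08 397 0.0535
w1 0.09 377 0.049
w1 0.1 377 0.0446
w1 0.11 372 0.0401
w1 0.12 230 0.0369
top1 0.07 0 
top1 0.08 0 
top1 0.09 0 
top1 0.1 0 
top1 0.11 0 
top1 0.12 0
```

View pics/w1.png

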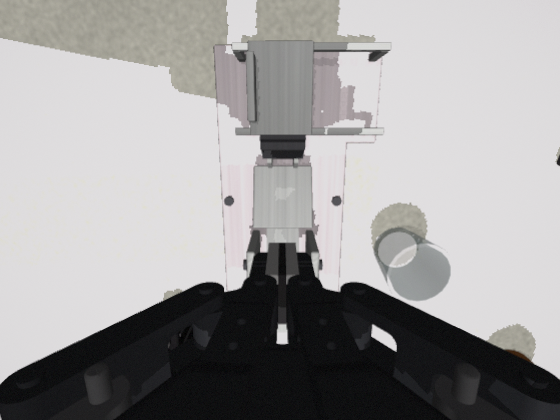

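The wrist view shows the thumb plate at (283,197), sloping down. Depth gives a slope of 0.45 along x (about 24°) and z 49 mm at x 90, so the jaw is latched. The catch at (283,85) still covers the button. Next I grasp the rack.

```bash
python3 - <<'E'
from h import *
P,im=cloud('w1');D=w2d(P)
def fit(n,x0,x1,y0,y1,z0,z1):
    m=(D[...,0]>x0)&(D[...,0]<x1)&(D[...,1]>y0)&(D[...,1]<y1)&(D[...,2]>z0)&(D[...,2]<z1)
    Q=D[m];print(n,m.sum(),np.percentile(Q,[2,50,98],axis=0).round(4).tolist())
fit('plate',.06,.122,-.05,.05,.03,.065)
fit('tab',.14,.23,-.02,.06,.070,.09)
fit('catch',.14,.23,-.05,.06,.059,.065)
q=quat(1)
robot.move_to(d2w((-.236,-.0005,.14)),q)
robot.move_gripper(.062)
cap('wrist','w2')
robot.move_straight(d2w((-.236,-.0005,.052)),rate=.12,force_limit=10)
robot.move_gripper(0.0,20)
print(w2d(np.array(robot.current_position())),robot.current_grip_width(),robot.current_contact_force(),robot.current_time_s())
P,im=cloud('w2');D=w2d(P)
fit('foot',-.168,-.06,-.03,.03,.022,.032)
fit('body',-.3,-.1,-.03,.03,.055,.07)
E
```

```text
plate 3893 [[0.0621, -0.026, 0.0359], [0.091, 0.0006, 0.0484], [0.1194, 0.0272, 0.0594]]
tab 1188 [[0.1407, -0.0159, 0.0725], [0.1606, 0.0221, 0.0782], [0.2078, 0.0278, 0.0827]]
catch 5440 [[0.1512, -0.0228, 0.06], [0.1873, -0.0001, 0.0615], [0.2193, 0.0243, 0.0631]]
[-0.23638571 -0.0012349   0.05315354] 0.03380794065251659 [-0.61064514 -0.00594147  3.35653272] 8.0333
foot 4533 [[-0.1654, -0.0293, 0.0245], [-0.1324, -0.0018, 0.0265], [-0.0887, 0.0292, 0.0281]]
body 4318 [[-0.2682, -0.0186, 0.061], [-0.2112, -0.0003, 0.0645], [-0.1686, 0.0149, 0.0661]]
```

```bash
python3 - <<'E'
from h import *
z=robot.current_position()[2]
robot.move_straight(d2w((-.20,.0,z)),rate=.08)
print(robot.current_contact_force())
r=robot.move_straight(d2w((-.112,.0,z)),rate=.04,force_limit=10)
p=w2d(np.array(robot.current_position()));f=np.array(robot.current_contact_force())
R=lambda v:w2d(np.r_[v[:2]+np.array(dock()[:2]),v[2]])
print(r,p,R(f),robot.current_grip_width(),robot.current_time_s())
cap('wrist','w3')
P,im=cloud('w3');D=w2d(P)
m=(abs(D[...,1])<.015)&(D[...,2]>.055)&(D[...,2]<.068)&(D[...,0]<-.03);print(np.percentile(D[m],[2,50,98],axis=0).round(4).tolist())
E
```

```text
[-1.21115398  4.70814828  6.03007067]
True [-1.23704532e-01 -7.99072396e-05  5.31211624e-02] [-0.52702144 -0.18440144  2.81469074] 0.03395969538882297 10.3167
[[-0.1449, -0.0146, 0.0565], [-0.0778, 0.0013, 0.0646], [-0.0325, 0.0146, 0.0672]]
```

View pics/w3.png

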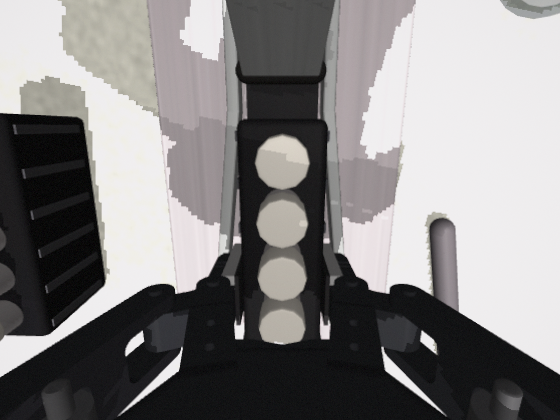

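The foot runs under the open nose at (282,75). The body's front edge is at row 122, with the rack centred and parallel to the rails. I'll check the front-edge position, release, and nudge it from behind.

```bash
python3 - <<'E'
from h import *
P,im=cloud('w3');D=w2d(P)
for c in(255,305):
  print(c,[ (r,*(D[r,c]*1000).round(1)) for r in range(112,132,3)])
p=w2d(np.array(robot.current_position()))
robot.move_gripper(.062)
robot.move_straight(d2w((p[0],p[1],.15)),rate=.25)
robot.move_straight(d2w((-.205,0,.15)),rate=.25)
robot.move_gripper(0,40)
robot.move_straight(d2w((-.205,0,.045)),rate=.2)
r=robot.move_straight(d2w((-.140,0,.045)),rate=.04,force_limit=7)
p=w2d(np.array(robot.current_position()));print(r,p,robot.current_time_s())
robot.hold(.3)
robot.move_straight(d2w((p[0]-.02,0,.045)),rate=.15)
robot.move_straight(d2w((p[0]-.02,0,.16)),rate=.25)
cap('top','top2');cap('side','side2');cap('wrist','w4')
for n in('top2','w4'):
    P,im=cloud(n);D=w2d(P)
    m=(D[...,0]>-.19)&(D[...,0]<-.045)&(abs(D[...,1])<.03)&(D[...,2]>.055)&(D[...,2]<.0695);Q=D[m]
    print(n,m.sum(),np.percentile(Q,[1,50,99],axis=0).round(4).tolist(),cv2.minAreaRect((Q[:,:2]*1000).astype(np.float32)))
print(robot.current_time_s())
E
```

```text
255 [(112, np.float64(-51.1), np.float64(12.7), np.float64(24.1)), (115, np.float64(-52.6), np.float64(12.5), np.float64(26.6)), (118, np.float64(-54.9), np.float64(9.6), np.float64(61.3)), (121, np.float64(-55.9), np.float64(9.5), np.float64(62.9)), (124, np.float64(-57.0), np.float64(9.4), np.float64(64.2)), (127, np.float64(-58.1), np.float64(9.4), np.float64(65.3)), (130, np.float64(-59.1), np.float64(9.5), np.float64(63.5))]
305 [(112, np.float64(-51.2), np.float64(-11.5), np.float64(26.0)), (115, np.float64(-52.6), np.float64(-11.4), np.float64(27.6)), (118, np.float64(-54.8), np.float64(-8.9), np.float64(62.1)), (121, np.float64(-55.9), np.float64(-8.7), np.float64(64.5)), (124, np.float64(-57.0), np.float64(-8.7), np.float64(64.7)), (127, np.float64(-58.0), np.float64(-8.8), np.float64(64.0)), (130, np.float64(-59.1), np.float64(-8.8), np.float64(64.0))]
True [-0.17062013 -0.00047986  0.04530918] 13.9917
top2 323 [[-0.1568, -0.0184, 0.0568], [-0.1023, 0.0038, 0.0635], [-0.0533, 0.016, 0.0681]] ((-105.65034484863281, -1.5186939239501953), (36.028865814208984, 105.65929412841797), 89.93148040771484)
w4 4803 [[-0.159, -0.0178, 0.0603], [-0.104, 0.0008, 0.0644], [-0.0569, 0.0165, 0.0665]] ((-107.59115600585938, -0.7069454193115234), (105.05817413330078, 35.82632064819336), 0.28649628162384033)
15.3333
```

View pics/w4.png

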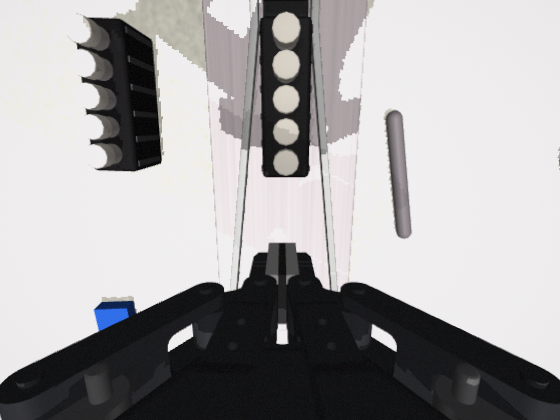

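The rack is home, with its body centre at dock x -107.6 (nominal -107.5) and yaw within 0.3°. Next is the catch, then the button.

```bash
python3 - <<'E'
from h import *
q=quat(1)
robot.move_straight(d2w((.0,.02,.18)),rate=.3)
robot.move_to(d2w((.185,.075,.14)),q)
robot.move_straight(d2w((.185,.075,.0865)),rate=.2)
r=robot.move_straight(d2w((.185,-.030,.0865)),rate=.05,force_limit=9)
p=w2d(np.array(robot.current_position()));print(r,p,robot.current_time_s())
robot.move_straight(d2w((.185,p[1]+.025,.0865)),rate=.15)
robot.move_straight(d2w((.185,p[1]+.025,.16)),rate=.25)
robot.move_straight(d2w((.12,.0,.20)),rate=.25)
cap('wrist','w5');P,im=cloud('w5');D=w2d(P)
for n,z0,z1 in(('tab',.069,.085),('plate',.058,.065),('button',.040,.054)):
    m=(D[...,0]>.163)&(D[...,0]<.207)&(D[...,1]>-.1)&(D[...,1]<.06)&(D[...,2]>z0)&(D[...,2]<z1);print(n,m.sum(),np.percentile(D[m],[2,50,98],axis=0).round(4).tolist() if m.any() else '')
m=(abs(D[...,0]-.09)<.004)&(abs(D[...,1])<.02)&(D[...,2]<.1);print('jawplate',np.median(D[m][:,2]))
E
```

```text
True [ 0.18509906 -0.01281552  0.08604536] 18.9333
tab 485 [[0.1639, -0.0312, 0.0714], [0.1857, -0.028, 0.0773], [0.206, -0.0253, 0.0787]]
plate 2862 [[0.1641, -0.0762, 0.0601], [0.1856, -0.055, 0.0616], [0.2062, -0.0336, 0.0631]]
button 1119 [[0.1643, -0.0132, 0.0403], [0.1841, 0.0009, 0.0503], [0.1991, 0.0148, 0.052]]
jawplate 0.04910703759955558
```

View pics/w5.png

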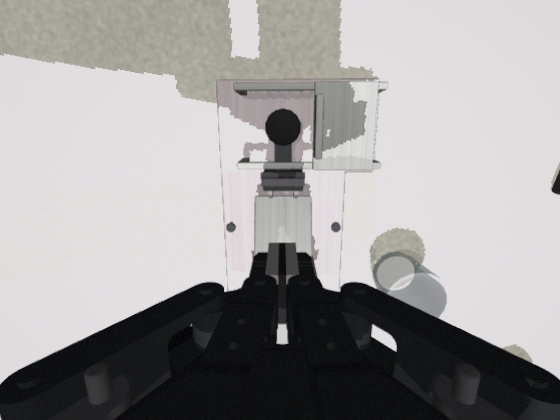

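The button at (283,127) is uncovered and the catch is about 55 mm aside, with the tab at (319,125). The jaw is still latched, with the plate z at 49 mm. Now I press the button.

```bash
python3 - <<'E'
from h import *
robot.move_straight(d2w((.184,.005,.12)),rate=.2)
robot.move_straight(d2w((.184,.005,.075)),rate=.15)
r=robot.move_straight(d2w((.184,.005,.0545)),rate=.03,force_limit=25)
print(r,w2d(np.array(robot.current_position())),robot.current_contact_force())
robot.hold(.2)
robot.move_straight(d2w((.184,.005,.14)),rate=.2)
robot.move_straight(d2w((.10,.0,.20)),rate=.25)
cap('wrist','w6');P,im=cloud('w6');D=w2d(P)
for x in(.07,.09,.115):
    m=(abs(D[...,0]-x)<.004)&(abs(D[...,1])<.02)&(D[...,2]<.1);print('jawplate',x,np.median(D[m][:,2]))
m=(D[...,0]>.163)&(D[...,0]<.207)&(D[...,1]>-.1)&(D[...,1]<.06)&(D[...,2]>.069)&(D[...,2]<.085);print('tab',np.median(D[m],0))
robot.move_straight(d2w((.10,.0,.28)),rate=.25)
robot.move_straight(d2w((-.17,.0,.24)),rate=.25)
cap('wrist','w7');P,im=cloud('w7');D=w2d(P)
m=(D[...,0]>-.19)&(D[...,0]<-.045)&(abs(D[...,1])<.03)&(D[...,2]>.055)&(D[...,2]<.0695);Q=D[m]
print('rack',np.percentile(Q,[1,50,99],axis=0).round(4).tolist(),cv2.minAreaRect((Q[:,:2]*1000).astype(np.float32)))
print(robot.current_time_s(),robot.current_contact_force())
E
```

```text
False [0.18416328 0.00390005 0.05683879] [-3.86775852 -2.33118658 13.70904314]
jawplate 0.07 0.06873433479546837
jawplate 0.09 0.06569774751025936
jawplate 0.115 0.061558732022586576
tab [ 0.18575787 -0.0278751   0.07732487]
rack [[-0.1594, -0.0177, 0.0604], [-0.1018, -0.0013, 0.0644], [-0.0553, 0.0166, 0.0662]] ((-107.33851623535156, -0.6365261077880859), (104.91983795166016, 35.668243408203125), 0.2479468137025833)
25.3 [ 0.27801871 -0.15169059  0.23343173]
```

View pics/w7.png

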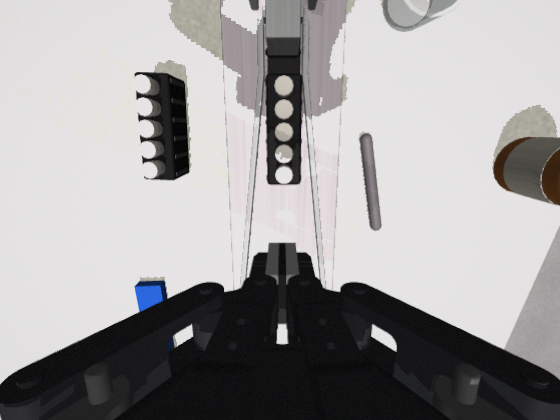

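The plate slope is now 0.16 rad, so the jaw has shut on the foot. The rack is upright and home, and the spare rack, marker and beaker look undisturbed. I'm handing the job in.

```bash
python3 -c "
from h import *
robot.job_done();print(robot.current_time_s())"
```

```text
the job is handed in; nothing more can be done
the job is handed in; nothing more can be done
```

The rack is clipped into the dock and the job is handed in, about 25 s into the 51 s allowed. No verdict is reported, so the results below are from my own last checks.

I pressed the thumb plate until the jaw latched, then gripped the rack, slid it to the stop and nudged it from behind. After that I pushed the catch aside and pressed the button, and the jaw snapped shut.

| Check | Measured | Wanted |
|---|---|---|
| Jaw angle, from the plate's slope | about 0.16 rad | 0.11 to 0.21 rad |
| Rack body centre, dock x | -107.3 mm | -107.5 mm when fully home |
| Rack yaw to the dock | about 0.25° | under 4° |
| Catch position, from the tab | about 55 mm aside | at least 45 mm |
| Force on the tool, arm raised clear | about zero | touching nothing |

No check failed or disagreed. Three things were not fully measured:
- **Jaw pressure:** I did not measure the jaw's force on the foot; I inferred contact from its angle.
- **Bystanders:** the spare rack, marker and beaker looked undisturbed in the last picture, but I did not measure them again.
- **Timer:** it was not in the last picture. The arm never worked near it.

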